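# Set the empty milk-portion dispensers for refilling

### The arm

A 6-joint arm with a two-finger parallel gripper is mounted at the origin on a cart in front of the work surface, level with it; the furniture and walls round the work are solid. World frame = base frame: x ahead of the robot, y to its left, z up, the work surface at z = 0. Lengths are in m, angles in rad, forces in N, time in s.
With the tool pointing down it reaches from about 0.25 to 0.725 m from the base axis. Payload 4 kg.
Tool frame: the origin (TCP) lies midway between the tips of the shut fingers; the grasp point (between the pads) lies 19 mm behind it; z points along the fingers, y is the direction in which the jaws open and shut (so a half turn about z gives the same grasp; the last joint's range is limited). The gripper opens to 85 mm and grips with 20 to 120 N. Pads are 22 mm wide; open, the fingers measure 114 mm over their backs; the gripper's body (76 mm by 85 mm) begins 54 mm behind the grasp point. The pads swing forward as they close: fully open they stand 13 mm farther back than shut.
Start: joints at [1.189, 0.241, 0.005, 1.335, 0, 1.571], TCP at [0.186, 0.464, 0.231] pointing down, gripper open.
Joint ranges: [-2.72, 2.72], [-1.05, 1.87], [-1.09, 1.28], [-1.99, 2.15], [-1.42, 1.44], [-3.14, 3.14]. Speed limits (rad/s): [2.79, 2.79, 3.14, 3.14, 3.14, 3.14].

### API

Orientations are given as a unit quaternion [x, y, z, w].
In Python, from workcell import get_obs, camera, camera_model, job_done, masks_of gives the robot as it stands.
- The arm moves only by the tool jog_arm, never from a script. Its argument "deltas" is a list that holds one entry, the list of rows, each a list of 7 numbers: the shift along the tool's x, y, z in mm, then the turn, a rotation vector about the tool's x, y, z in degrees, then the finger opening in mm, from 0 to 85.4. A call has 1 to 5 rows; each row shifts and turns the pose as measured when the row begins, along the tool's axes as they then stand; what a row does not reach is not made up. A row lasts 1/10 s, in which the tool goes at most 50 mm and 8.59 degrees, less where a joint would pass 70% of its speed; a pose out of reach is approached as far as the arm can. A call with a gripper value outside its range is refused whole. The fingers move at their own pace and stop on an object; the grip force is fixed at half the most. Time passes only in rows, so rows that do not move let the fingers close. It gives the time, the measured TCP pose, the force and the opening at its end, in the units of the state.
- get_obs(): the state, without advancing time (a new reading comes with each control period).
- camera(name): name is "scene" or "top"; returns the picture (480x640x3 uint8, red, green, blue); there is no depth.
- camera_model(name): a dict with "fovy" (degrees; the focal length in pixels is half the picture's height over the tangent of half this angle, whatever the lens; pixels are square), "cx", "cy" (the principal point, pixels), "pose" (4x4, takes a point from camera to world coordinates). Camera axes: x right, y down, z forward; pixel columns grow to the right and rows downward; lengths in m; the calibration is good to about 2 mm. A picture is of the moment at which its call begins. camera_model takes no time and is no camera call.
- job_done(): hands the job in, once; it reports no verdict.
Trained networks look in the newest picture that a camera, given by its name, has taken for a name from the list of things; names that differ only in an ending like _2 or _b are one class to them, and where a whole thing is asked for, a point or a joint stands for the part that bears it (a point fixed in the world has none). Each returns a list of dicts, best first, with "conf" (0 to 1); they miss things now and then, are a little off and sometimes report something else, mostly with a low value. They report only what shows in the picture. A call takes as long as a camera call.
- masks_of(target, camera): "pixels" (480x640 bool, what is visible of it) and "at" ([column, row] in pixels, amid what is visible of it).
The state is a dict: "clock": time; "joint_pos": joint angles; "joint_vel": joint speeds; "tau": joint torques, N m; "eef_pos": TCP position; "tool_rot": TCP orientation; "ft_force": force on the tool from outside, world axes, zero at the start; "ft_torque": the same for the moment, N m; "grip_width": finger opening in m.
Only numpy, scipy, OpenCV 4.12 (cv2) and the standard library are available. Lean on these libraries where they do the work, as an engineer would, in place of code of your own. Each camera call takes 0.05 s, during which the arm holds its last target. There are 200 camera calls.

### The job

Two of the three milk-portion dispensers on the table are empty. Make both empty ones ready for refilling: with the fingertips push the upright sprung pusher back along its tray, well past its catch, then let it go so that it comes back and stays caught on its stop pin part of the way back, as on the loaded dispenser. Only push on the front of the pushers: do not pinch or lift anything, do not touch the stop pins, and leave the loaded dispenser and everything else on the table where it is.

Things in the scene. Friction and masses are not known exactly. Their poses are not given: they have to be found in the camera images.
- dispenser_a: one of the two empty dispensers: a grey tray 240 x 64 mm fixed to the table; all three are alike. Origin: centre of its underside; x runs along the lane from the front lip (18 mm high, at x = -120 mm) to the rear, z up. Side walls 26 mm high. A bridge 66 mm wide, 52 mm high, crosses it at x = 45 mm and carries the stop pin.
- pusher_a (a joint): pusher of this dispenser, m along the tray's +x. 0 = home, where a spring (5 to 7 N; about 10 N to push) holds it; 0.085 = end stop. At 0.035 to 0.060 its ramp lifts the stop pin; past 0.062 the pin has dropped behind the tooth, and the pusher, let go, returns to 0.060 and stays caught. Let go earlier it springs home to 0. Starts at 0.
- face_a (a point): middle of the front of this pusher's paddle, 60 mm above the table, moving with it (tray x = -85 mm when home, -25 caught, 0 at the end stop). The paddle is a white upright plate 60 mm wide, 6 mm thick, 39 to 85 mm above the table, so above the tray walls; push its front along the tray's +x. Its rear, with a steel spring drum, is not to be touched.
- pin_a: stop pin of one of the two empty dispensers: a sprung vertical steel pin with a black knob 18 mm wide, top of the knob 68 mm above the table (up to 78 mm when lifted), at tray x = 45 mm, y = 0; works by itself. Origin: at the tray's origin, rising with the pin.
- dispenser_b: the other empty dispenser: a grey tray 240 x 64 mm fixed to the table; all three are alike. Origin: centre of its underside; x runs along the lane from the front lip (18 mm high, at x = -120 mm) to the rear, z up. Side walls 26 mm high. A bridge 66 mm wide, 52 mm high, crosses it at x = 45 mm and carries the stop pin.
- pusher_b (a joint): pusher of this dispenser, m along the tray's +x. 0 = home, where a spring (5 to 7 N; about 10 N to push) holds it; 0.085 = end stop. At 0.035 to 0.060 its ramp lifts the stop pin; past 0.062 the pin has dropped behind the tooth, and the pusher, let go, returns to 0.060 and stays caught. Let go earlier it springs home to 0. Starts at 0.
- face_b (a point): middle of the front of this pusher's paddle, 60 mm above the table, moving with it (tray x = -85 mm when home, -25 caught, 0 at the end stop). The paddle is a white upright plate 60 mm wide, 6 mm thick, 39 to 85 mm above the table, so above the tray walls; push its front along the tray's +x. Its rear, with a steel spring drum, is not to be touched.
- pin_b: stop pin of the other empty dispenser: a sprung vertical steel pin with a black knob 18 mm wide, top of the knob 68 mm above the table (up to 78 mm when lifted), at tray x = 45 mm, y = 0; works by itself. Origin: at the tray's origin, rising with the pin.
- dispenser_full: the loaded dispenser, two milk portions standing in its lane: a grey tray 240 x 64 mm fixed to the table; all three are alike. Origin: centre of its underside; x runs along the lane from the front lip (18 mm high, at x = -120 mm) to the rear, z up. Side walls 26 mm high. A bridge 66 mm wide, 52 mm high, crosses it at x = 45 mm and carries the stop pin.
- pusher_full (a joint): pusher of this dispenser, m along the tray's +x. 0 = home, where a spring (5 to 7 N; about 10 N to push) holds it; 0.085 = end stop. At 0.035 to 0.060 its ramp lifts the stop pin; past 0.062 the pin has dropped behind the tooth, and the pusher, let go, returns to 0.060 and stays caught. Let go earlier it springs home to 0. Already caught at 0.060.
- face_full (a point): middle of the front of this pusher's paddle, 60 mm above the table, moving with it (tray x = -85 mm when home, -25 caught, 0 at the end stop). The paddle is a white upright plate 60 mm wide, 6 mm thick, 39 to 85 mm above the table, so above the tray walls; push its front along the tray's +x. Its rear, with a steel spring drum, is not to be touched.
- pin_full: stop pin of the loaded dispenser, two milk portions standing in its lane: a sprung vertical steel pin with a black knob 18 mm wide, top of the knob 68 mm above the table (up to 78 mm when lifted), at tray x = 45 mm, y = 0; works by itself. Origin: at the tray's origin, rising with the pin.
- creamer_0: sealed milk portion in the lane of the loaded dispenser, 37 x 43 x 19 mm, loose; bystander. Origin: centre of its underside.
- creamer_1: second sealed milk portion in that lane, 37 x 43 x 19 mm, loose; bystander. Origin: centre of its underside.
- creamer_2: sealed milk portion on the table at the right, 37 x 43 x 19 mm, loose; bystander. Origin: centre of its underside.
- creamer_3: sealed milk portion on the table at the left, 37 x 43 x 19 mm, loose; bystander. Origin: centre of its underside.
- teaspoon: teaspoon on the table, 130 x 26 x 11 mm, loose; bystander. Origin: centre of its underside.
- yellow_cup: small square measuring cup, 59 x 59 x 31 mm, loose; bystander. Origin: centre of its underside.
- coffee_jar: glass jar with a lid, 71 x 70 x 89 mm, loose; bystander. Origin: centre of its underside.
- tea_tin: flat hinged tin, 94 x 126 x 45 mm, loose; bystander. Origin: centre of its underside.
- stapler: stapler, 26 x 121 x 46 mm, loose; bystander. Origin: centre of its underside.
- bag (a point): front left lower corner of a tall paper bag, 420 mm high, that stands fixed on the right: its left side runs from here back to about x = 0.82, y = 0.03 m, its front right corner is near x = 0.56, y = -0.27 m. Keep the arm clear of it when swinging in. A drawer box stands at the back (from x = 0.72 m).

How it is judged:
At the end, for the whole second after the job is handed in: All three pushers (the two of the empty dispensers, and the loaded one as before) stand still, each caught on its stop pin: 55 to 66 mm back from home, slower than 10 mm/s (value of joint pusher_a between 0.055 and 0.066 m and velocity of joint pusher_a between -0.01 and 0.01 m/s and value of joint pusher_b between 0.055 and 0.066 m and velocity of joint pusher_b between -0.01 and 0.01 m/s and value of joint pusher_full between 0.055 and 0.066 m and velocity of joint pusher_full between -0.01 and 0.01 m/s); the robot touches nothing.
It fails at once if a pusher is pinched, or taken from behind (more than 1.5 N from the robot on its rear side) (contact force between any of the fingers, the arm and pusher_a_c5 above 1.5 N or contact force between any of the fingers, the arm and pusher_a_c6 above 1.5 N or contact force between any of the fingers, the arm and pusher_a_c7 above 1.5 N or contact force between any of the fingers, the arm and pusher_a_c8 above 1.5 N or contact force between any of the fingers, the arm and pusher_b_c5 above 1.5 N or contact force between any of the fingers, the arm and pusher_b_c6 above 1.5 N or contact force between any of the fingers, the arm and pusher_b_c7 above 1.5 N or contact force between any of the fingers, the arm and pusher_b_c8 above 1.5 N or contact force between any of the fingers, the arm and pusher_full_c5 above 1.5 N or contact force between any of the fingers, the arm and pusher_full_c6 above 1.5 N or contact force between any of the fingers, the arm and pusher_full_c7 above 1.5 N or contact force between any of the fingers, the arm and pusher_full_c8 above 1.5 N).
It fails at once if a stop pin is touched by the robot (more than 1.5 N) (contact force between any of the fingers, the arm and pin_a above 1.5 N or contact force between any of the fingers, the arm and pin_b above 1.5 N or contact force between any of the fingers, the arm and pin_full above 1.5 N).
It fails at once if the loaded dispenser's pusher is moved more than 6 mm (value of joint pusher_full below 0.054 m or value of joint pusher_full above 0.0665 m).
It fails at once if a milk portion or another thing on the table is moved or lifted by more than 20 mm (distance of any of creamer_0, creamer_1, creamer_2, creamer_3, teaspoon, yellow_cup, coffee_jar, tea_tin, stapler from where it was at the start of the episode above 0.02 m).
It also fails if it takes over 51 s, if anything falls off the work surface, if the arm or the gripper's body presses on something with over 40 N, if the wrist force passes 120 N, or if a joint passes its speed limit or range.

## Working session

There is one attempt and no reset: what is moved stays moved. The work goes in short steps, Python scripts to look and compute and a tool call to move; the robot and the scene stay as the last step left them, time stands still between calls to the robot, and variables do not carry over. Pictures are saved under pics/ and viewed, about 8 in all and at most 12, crops included, and the job is handed in when it is done.

Besides the shell and the picture viewer there is one more tool, called after "Request:" as name(argument=value, ...) on one line, values as JSON. jog_arm: Moves the arm, as the interface text tells. Its arguments: {"type":"object","properties":{"deltas":{"type":"array"}},"required":["deltas"]}

```bash
mkdir -p pics; cat > h.py <<'E'
import numpy as np,cv2
from workcell import *
def px2w(cam,uv,z):
    m=camera_model(cam);T=np.array(m["pose"]);f=240/np.tan(np.radians(m["fovy"])/2)
    d=T[:3,:3]@np.array([(uv[0]-m["cx"])/f,(uv[1]-m["cy"])/f,1]);o=T[:3,3]
    return o+d*(z-o[2])/d[2]
def w2px(cam,p):
    m=camera_model(cam);T=np.array(m["pose"]);f=240/np.tan(np.radians(m["fovy"])/2)
    q=T[:3,:3].T@(np.array(p)-T[:3,3]);return q[:2]/q[2]*f+[m["cx"],m["cy"]]
E
python3 - <<'E'
from h import *
for c in("scene","top"):
    im=camera(c);cv2.imwrite(f"pics/{c}0.png",im[:,:,::-1])
    print(c,np.round(camera_model(c)["pose"],3).tolist())
    for t,z in(("dispenser_a",.02),("pusher_a",.085),("pin_a",.068)):
        for d in masks_of(t,c)[:5]:
            print(t,round(d["conf"],2),np.round(d["at"]),np.round(px2w(c,d["at"],z),3),d["pixels"].sum())
print(get_obs())
E
```

```text
scene [[0.86, -0.272, 0.432, 0.065], [-0.51, -0.413, 0.754, -0.646], [-0.026, -0.869, -0.494, 0.598], [0.0, 0.0, 0.0, 1.0]]
dispenser_a 0.82 [330. 244.] [0.579 0.208 0.02 ] 1829
dispenser_a 0.51 [336. 323.] [ 0.421 -0.069  0.02 ] 2946
pusher_a 0.92 [273. 221.] [0.458 0.295 0.085] 379
pusher_a 0.84 [308. 244.] [0.478 0.142 0.085] 490
pin_a 0.39 [347. 226.] [0.621 0.193 0.068] 30
top [[-0.004, -0.986, 0.164, 0.323], [-1.0, 0.001, -0.019, 0.138], [0.019, -0.164, -0.986, 1.318], [0.0, 0.0, 0.0, 1.0]]
dispenser_a 0.76 [219. 221.] [0.574 0.365 0.02 ] 2567
dispenser_a 0.66 [328. 216.] [0.588 0.085 0.02 ] 42
dispenser_a 0.61 [280. 214.] [0.591 0.207 0.02 ] 2305
dispenser_a 0.58 [327. 239.] [0.527 0.087 0.02 ] 434
pusher_a 0.77 [216. 239.] [0.516 0.36  0.085] 526
pusher_a 0.66 [277. 236.] [0.525 0.211 0.085] 488
pin_a 0.61 [281. 194.] [0.633 0.204 0.068] 22
pin_a 0.36 [219. 205.] [0.604 0.357 0.068] 43
{'clock': 0.4, 'joint_pos': array([1.18899886e+00, 2.40716314e-01, 4.78977000e-03, 1.33522129e+00,
       1.87305725e-06, 1.57078191e+00]), 'joint_vel': array([-0.00198903, -0.0023741 ,  0.00271457,  0.00044502, -0.00053372,
       -0.00028345]), 'tau': array([ 5.00583301e-04, -3.71781349e+01,  2.52330244e+01,  5.36125604e-03,
        1.78148935e-05, -2.25685864e-05]), 'eef_pos': array([0.18625193, 0.46389357, 0.23116793]), 'tool_rot': array([ 1.89734299e-01,  9.81835457e-01, -1.72380825e-04, -3.42680806e-05]), 'ft_force': array([-1.45457056, -0.15931413, -0.40457791]), 'ft_torque': array([ 0.00582143, -0.02681624, -0.01614386]), 'grip_width': 0.08567572675534171}
```

View pics/scene0.png

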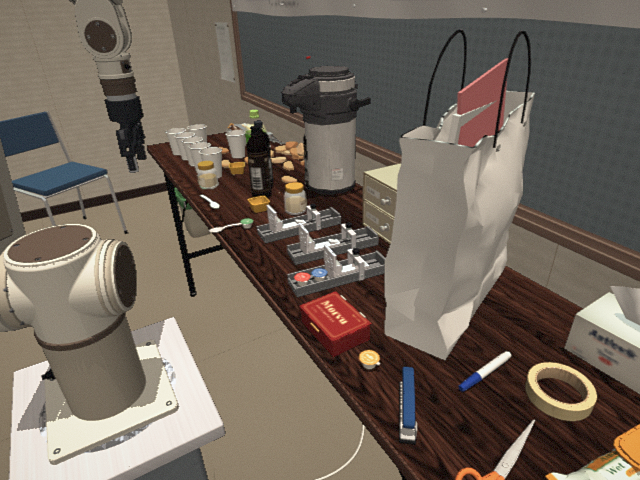

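```bash
python3 -c "
import cv2
im=cv2.imread('pics/top0.png')[140:340,170:410]
cv2.imwrite('pics/topc.png',cv2.resize(im,None,fx=3.3,fy=3,interpolation=2) if 0 else cv2.resize(im,(720,600),interpolation=cv2.INTER_CUBIC))"
```

```text
(no output)
```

View pics/topc.png

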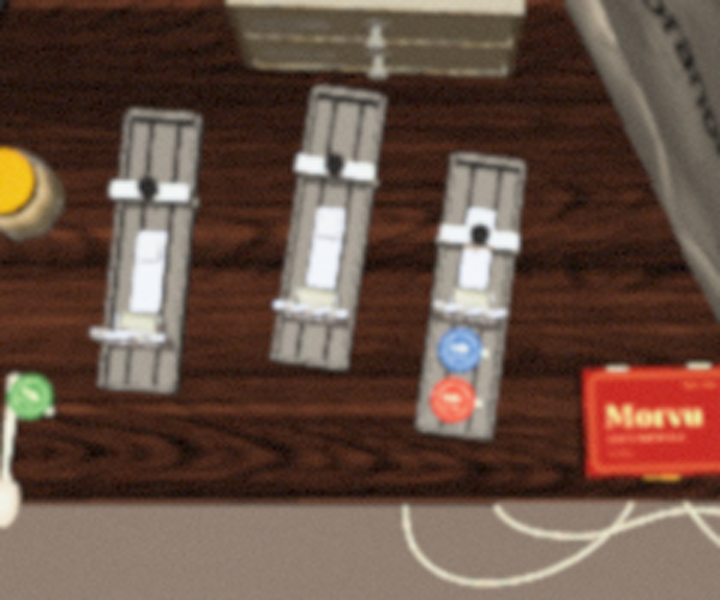

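The scene view shows the two empty dispensers at left and middle, and the loaded one nearest the tin at about (335,270). In the top crop (3x, offset 170,140), the empty trays are centred at (150,250) and (328,228). Their knobs are at (148,187) and (335,163), and their paddles at (128,335) and (310,310).

```bash
python3 - <<'E'
from h import *
o=np.array([170,140])
D={'L':dict(c=[(98,388),(177,392),(201,113),(127,108)],pin=(148,187),pad=[(91,331),(164,337)]),
'M':dict(c=[(271,361),(347,369),(386,94),(312,87)],pin=(335,163),pad=[(274,303),(347,315)])}
for k,d in D.items():
    P=[px2w('top',np.array(q)/3+o,z)for q,z in zip(d['c'],(.018,.018,.026,.026))]
    f=(P[0]+P[1])/2;r=(P[2]+P[3])/2;c=(f+r)/2;v=(r-f)[:2];L=np.linalg.norm(v);u=v/L
    n=np.array([-u[1],u[0]])
    pin=px2w('top',np.array(d['pin'])/3+o,.068)
    print(k,'corners',np.round(P,3).tolist(),'len',L.round(3),'wid',np.linalg.norm(P[0]-P[1]).round(3),'yaw',np.degrees(np.arctan2(u[1],u[0])).round(1),'c',c.round(3))
    print(' pin in tray',(u@(pin-c)[:2]).round(3),(n@(pin-c)[:2]).round(3))
    for q in d['pad']:
        w=px2w('top',np.array(q)/3+o,.085);print(' paddle end tray',(u@(w-c)[:2]).round(3),(n@(w-c)[:2]).round(3))
    face=c[:2]+u*-.085; print(' face',face.round(3),' end(0.075)',(c[:2]-u*.010).round(3))
    for x in(-.085,):
        print(' scene px of face',w2px('scene',[*face,.06]).round(0))
for t in("creamer_3","teaspoon","coffee_jar","yellow_cup"):
    for d in masks_of(t,'top')[:2]: print(t,round(d['conf'],2),px2w('top',d['at'],.02).round(3))
E
```

```text
L corners [[0.449, 0.404, 0.018], [0.446, 0.337, 0.018], [0.687, 0.321, 0.026], [0.691, 0.385, 0.026]] len 0.242 wid 0.067 yaw -4.1 c [0.568 0.362 0.022]
 pin in tray 0.044 -0.001
 paddle end tray -0.082 0.03
 paddle end tray -0.083 -0.029
 face [0.483 0.368]  end(0.075) [0.558 0.362]
 scene px of face [271. 217.]
M corners [[0.472, 0.258, 0.018], [0.465, 0.193, 0.018], [0.704, 0.161, 0.026], [0.71, 0.225, 0.026]] len 0.241 wid 0.065 yaw -7.8 c [0.588 0.209 0.022]
 pin in tray 0.045 -0.001
 paddle end tray -0.081 0.03
 paddle end tray -0.083 -0.03
 face [0.504 0.221]  end(0.075) [0.578 0.211]
 scene px of face [303. 236.]
creamer_3 0.64 [0.445 0.11  0.02 ]
creamer_3 0.62 [0.441 0.467 0.02 ]
teaspoon 0.69 [0.362 0.471 0.02 ]
coffee_jar 0.6 [0.619 0.478 0.02 ]
yellow_cup 0.73 [0.522 0.565 0.02 ]
yellow_cup 0.31 [0.448 0.103 0.02 ]
```

Request:
jog_arm(deltas=[[[0,0,0,0,0,-6,0],[0,0,0,0,0,-6,0],[0,0,0,0,0,-6,0],[0,0,0,0,0,0,0]]])

```text
clock: 1.0
eef_pos: [0.1863, 0.464, 0.2315]
tool_rot: [0.028, 1.0, 0.0, 0.0]
ft_force: [0.2, 1.0, -0.2]
grip_width: 0.0277
```

Request:
jog_arm(deltas=[[[-45,-16,20,0,0,1,0],[-45,-16,20,0,0,0,0],[-45,-16,20,0,0,0,0],[-45,-16,20,0,0,0,0],[-40,-10,20,0,0,0,0]]])

```text
clock: 1.5
eef_pos: [0.3986, 0.3814, 0.1353]
tool_rot: [0.036, 0.999, 0.006, 0.002]
ft_force: [0.0, 1.9, -0.8]
grip_width: 0.0
```

Request:
jog_arm(deltas=[[[-15,-3,25,0,0,0,0],[-15,-3,30,0,0,0,0],[-10,-1,20,0,0,0,0],[0,0,0,0,0,0,0]]])

```text
clock: 1.9
eef_pos: [0.4452, 0.3675, 0.055]
tool_rot: [0.046, 0.999, 0.005, 0.002]
ft_force: [-1.0, -0.8, 0.7]
grip_width: -0.0001
```

```bash
cat > s.py <<'E'
from h import *;import sys
from scipy.spatial.transform import Rotation as R
T={'L':([.568,.362],-4.1),'M':([.588,.209],-7.8)}
o=get_obs();Rm=R.from_quat(o['tool_rot']).as_matrix()
print(o['clock'],o['eef_pos'].round(4),o['ft_force'].round(1),'yaw(-x)',np.degrees(np.arctan2(-Rm[1,0],-Rm[0,0])).round(1),'z',Rm[:,2].round(3))
for k,(c,y) in T.items():
    u=np.array([np.cos(np.radians(y)),np.sin(np.radians(y))]);d=o['eef_pos'][:2]-c
    print(k,'tray x,y',(u@d).round(4),(-u[1]*d[0]+u[0]*d[1]).round(4))
if len(sys.argv)>1:
    im=camera('scene')[170:320,220:420];cv2.imwrite(sys.argv[1],cv2.resize(im,(800,600),interpolation=cv2.INTER_CUBIC)[:,:,::-1])
E
python3 s.py pics/s1.png
```

```text
1.9 [0.4452 0.3675 0.055 ] [-1.  -0.8  0.7] yaw(-x) -5.3 z [ 0.005  0.01  -1.   ]
L tray x,y -0.1228 -0.0033
M tray x,y -0.163 0.1377
```

View pics/s1.png

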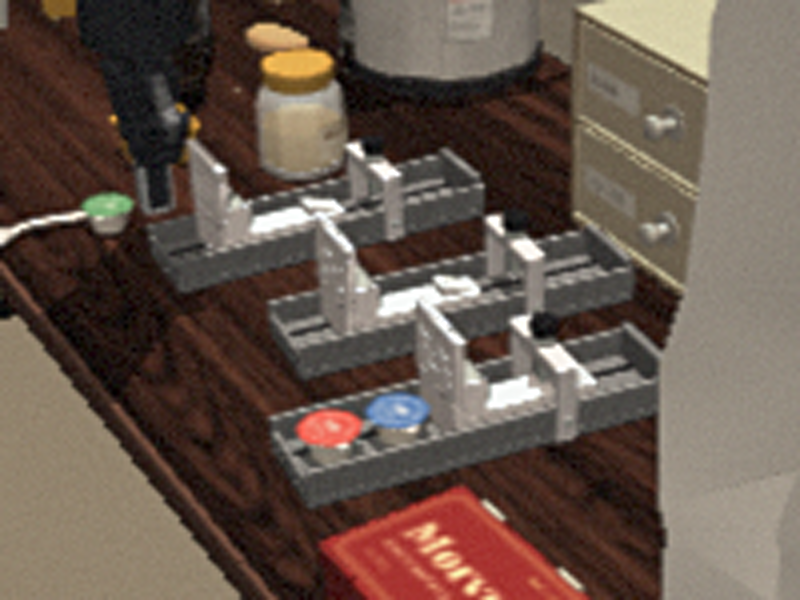

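Request:
jog_arm(deltas=[[[-16,2,0,0,0,1.2,0],[-18,1,0,0,0,0,0],[-18,0,0,0,0,0,0],[-18,0,0,0,0,0,0],[-10,0,0,0,0,0,0]]])

```text
clock: 2.45
eef_pos: [0.5102, 0.3661, 0.0584]
tool_rot: [0.054, 0.998, 0.006, -0.011]
ft_force: [-9.8, 1.0, 1.1]
grip_width: -0.0
```

```bash
python3 s.py
```

```text
2.45 [0.5102 0.3661 0.0584] [-9.8  1.   1.1] yaw(-x) -6.1 z [-0.021  0.013 -1.   ]
L tray x,y -0.058 -0.0
M tray x,y -0.0984 0.1451
```

Request:
jog_arm(deltas=[[[-16,0,1,0,0,-1,0],[-16,0,1,0,0,-1,0],[-12,0,0,0,0,0,0],[-5,0,0,0,0,0,0]]])

```text
clock: 2.85
eef_pos: [0.5417, 0.3635, 0.0585]
tool_rot: [0.033, 0.999, 0.004, -0.026]
ft_force: [-6.7, 0.0, -2.8]
grip_width: 0.0002
```

```bash
python3 s.py pics/s2.png
```

```text
2.85 [0.5417 0.3635 0.0585] [-6.7  0.  -2.8] yaw(-x) -3.8 z [-0.052  0.01  -0.999]
L tray x,y -0.0263 -0.0004
M tray x,y -0.0668 0.1468
```

View pics/s2.png

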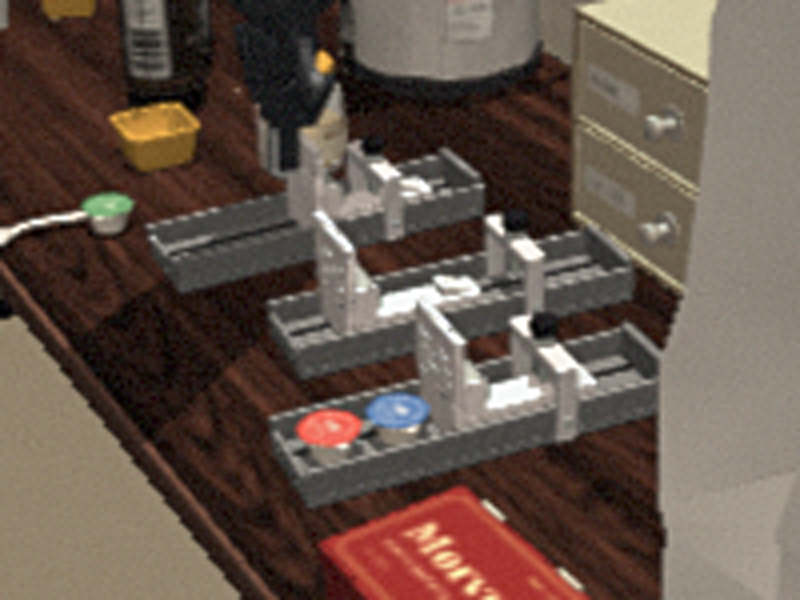

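Request:
jog_arm(deltas=[[[-9,0,0,0,-1,0,0],[-9,0,0,0,-1,0,0],[-5,0,0,0,0,0,0]]])

```text
clock: 3.2
eef_pos: [0.5521, 0.3626, 0.0584]
tool_rot: [0.031, 0.999, 0.001, -0.019]
ft_force: [-7.0, -1.0, -1.0]
grip_width: 0.0002
```

```bash
python3 s.py
```

```text
3.2 [0.5521 0.3626 0.0584] [-7. -1. -1.] yaw(-x) -3.6 z [-0.038  0.003 -0.999]
L tray x,y -0.0159 -0.0005
M tray x,y -0.0564 0.1473
```

Request:
jog_arm(deltas=[[[12,0,0,0,0,0,0],[14,0,0,0,-1,0,0],[20,0,0,0,-1,0,0],[25,0,0,0,0,0,0],[25,0,0,0,0,0,0]]])

```text
clock: 3.7
eef_pos: [0.4514, 0.3729, 0.0667]
tool_rot: [0.033, 0.999, 0.003, -0.0]
ft_force: [-0.1, 0.6, -0.2]
grip_width: -0.0003
```

```bash
python3 s.py pics/s3.png
```

```text
3.7 [0.4514 0.3729 0.0667] [-0.1  0.6 -0.2] yaw(-x) -3.8 z [-0.001  0.005 -1.   ]
L tray x,y -0.1171 0.0025
M tray x,y -0.1576 0.1438
```

View pics/s3.png

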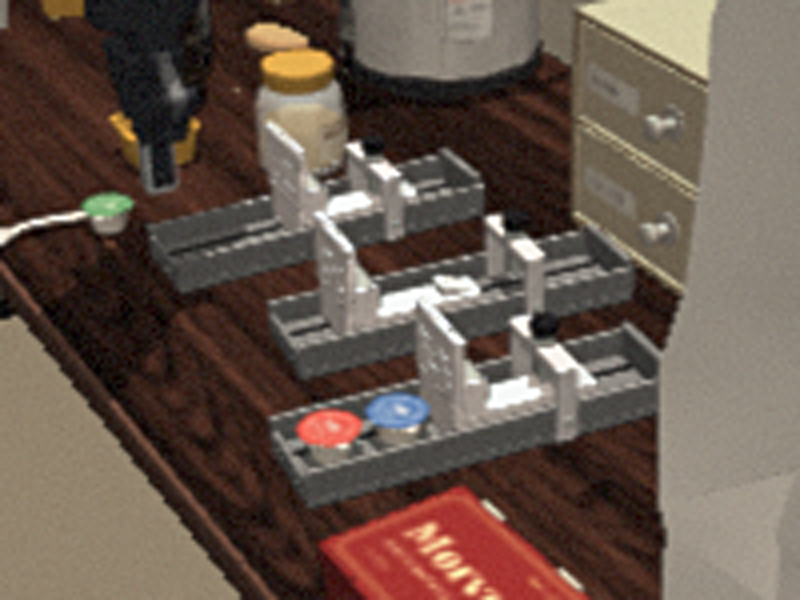

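The left pusher is caught: its paddle moved from crop (205,195) to (285,175), matching the loaded one. Next is the middle dispenser.

Request:
jog_arm(deltas=[[[0,-38,0,0,0,1,0],[0,-40,0,0,0,1,0],[-4,-40,4,0,0,1,0],[-6,-30,4,0,0,1,0],[0,0,0,0,0,0,0]]])

```text
clock: 4.25
eef_pos: [0.4424, 0.2278, 0.0668]
tool_rot: [0.064, 0.998, 0.007, 0.003]
ft_force: [0.4, -0.2, -0.3]
grip_width: 0.0002
```

```bash
python3 s.py
```

```text
4.25 [0.4424 0.2278 0.0668] [ 0.4 -0.2 -0.3] yaw(-x) -7.3 z [ 0.006  0.013 -1.   ]
L tray x,y -0.1157 -0.1429
M tray x,y -0.1468 -0.0012
```

Request:
jog_arm(deltas=[[[-15,0,8,0,0,0,0],[-18,0,2,0,0,0,0],[-18,0,0,0,0,0,0],[-18,0,0,0,0,0,0],[-18,0,0,0,0,0,0]]])

```text
clock: 4.75
eef_pos: [0.5275, 0.2209, 0.06]
tool_rot: [0.061, 0.998, 0.007, -0.001]
ft_force: [-9.5, -1.8, 5.6]
grip_width: -0.0001
```

```bash
python3 s.py
```

```text
4.75 [0.5275 0.2209 0.06  ] [-9.5 -1.8  5.6] yaw(-x) -7.0 z [-0.     0.014 -1.   ]
L tray x,y -0.0303 -0.1437
M tray x,y -0.0616 0.0035
```

Request:
jog_arm(deltas=[[[-15,-1,1,0,-0.5,0,0],[-15,-1,1,0,-0.5,0,0],[-15,0,0,0,-0.5,0,0],[-12,0,0,0,0,0,0],[-9,0,0,0,0,0,0]]])

```text
clock: 5.25
eef_pos: [0.5775, 0.2152, 0.0562]
tool_rot: [0.057, 0.998, 0.004, -0.008]
ft_force: [-28.8, 0.8, 21.6]
grip_width: 0.0001
```

```bash
python3 s.py
```

```text
5.25 [0.5775 0.2152 0.0562] [-28.8   0.8  21.6] yaw(-x) -6.5 z [-0.015  0.008 -1.   ]
L tray x,y 0.02 -0.1457
M tray x,y -0.0112 0.0047
```

It has reached the end stop (29 N), so I'm retreating.

Request:
jog_arm(deltas=[[[10,0,0,0,0,0,0],[14,0,0,0,0,0,0],[20,0,0,0,0,0,0],[25,0,-3,0,0,0,0],[25,0,-5,0,0,0,0]]])

```text
clock: 5.75
eef_pos: [0.485, 0.2318, 0.0653]
tool_rot: [0.055, 0.998, 0.004, -0.009]
ft_force: [0.1, -0.1, 0.2]
grip_width: -0.0001
```

```bash
python3 s.py pics/s4.png
```

```text
5.75 [0.485  0.2318 0.0653] [ 0.1 -0.1  0.2] yaw(-x) -6.3 z [-0.018  0.009 -1.   ]
L tray x,y -0.0734 -0.1358
M tray x,y -0.1051 0.0086
```

View pics/s4.png

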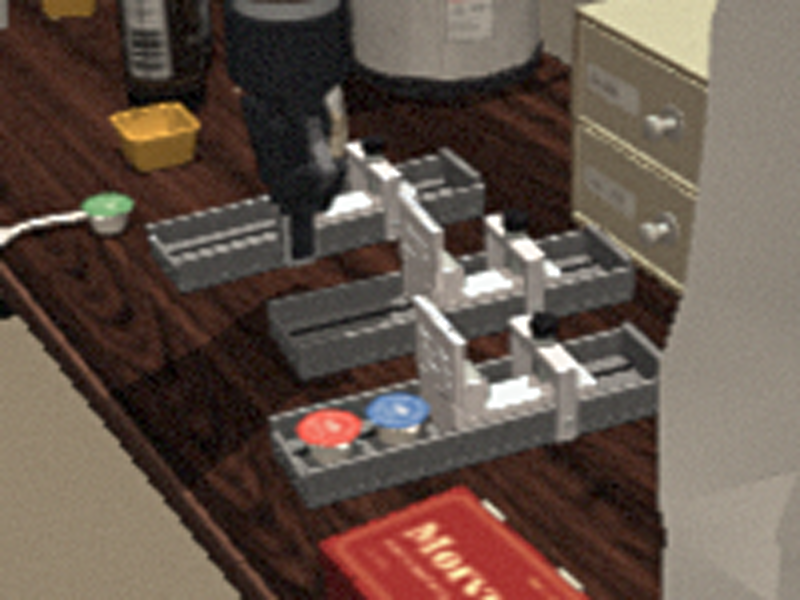

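The middle pusher is caught too, with its paddle at about (422,240). I'll withdraw upward and check all three.

Request:
jog_arm(deltas=[[[25,0,-30,0,0,0,0],[30,0,-40,0,0,0,0],[30,0,-40,0,0,0,0],[40,0,-20,0,0,0,0],[0,0,0,0,0,0,0]]])

```text
clock: 6.3
eef_pos: [0.3594, 0.2525, 0.2043]
tool_rot: [0.051, 0.999, 0.006, -0.01]
ft_force: [-0.2, 0.5, -0.4]
grip_width: 0.0007
```

```bash
python3 s.py pics/s5.png; python3 - <<'E'
from h import *
im=camera('top')[140:340,170:410];cv2.imwrite('pics/t5.png',cv2.resize(im,(720,600),interpolation=cv2.INTER_CUBIC)[:,:,::-1])
E
```

```text
6.3 [0.3594 0.2525 0.2043] [-0.2  0.5 -0.4] yaw(-x) -5.8 z [-0.019  0.014 -1.   ]
L tray x,y -0.2003 -0.1241
M tray x,y -0.2324 0.0121
```

View pics/s5.png

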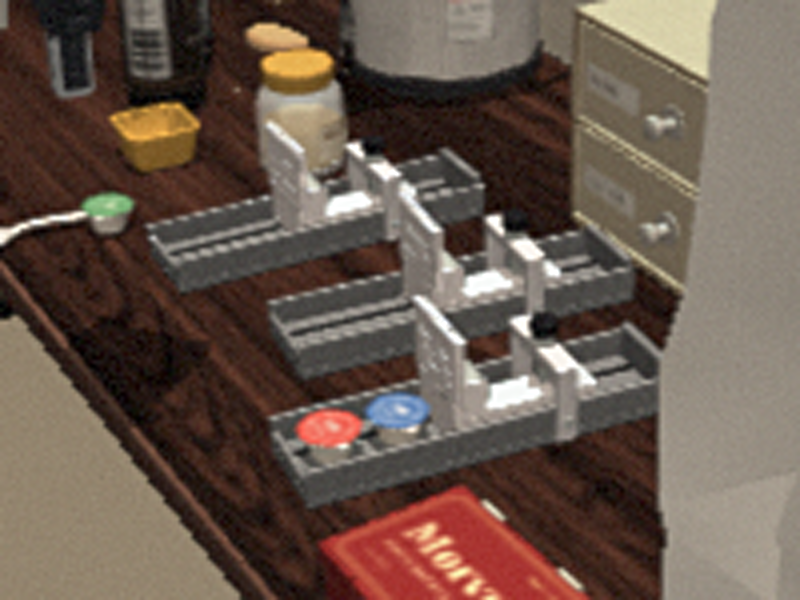

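View pics/t5.png

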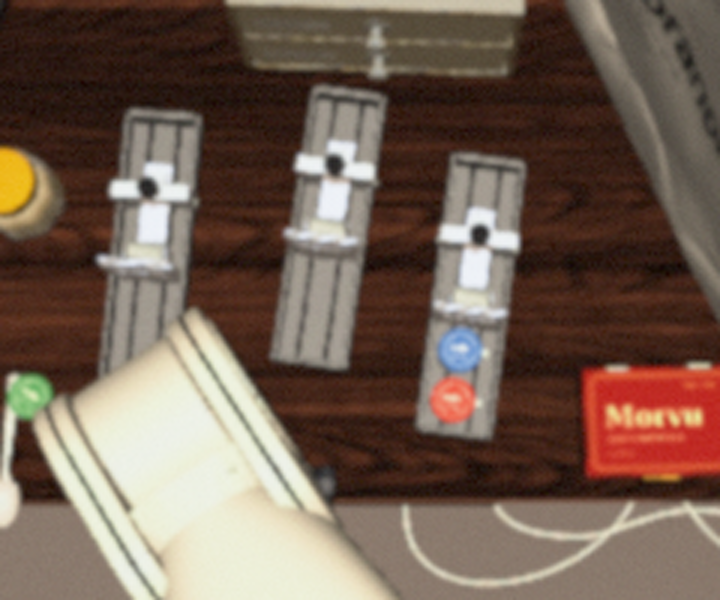

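Both views show all three pushers in the same caught position. The left paddle is at (137,263), the middle at (321,239) and the loaded one at (470,312), unchanged. The bystanders have not moved.

```bash
python3 -c "
from workcell import *
print(get_obs()['joint_vel'].round(3)); print(job_done())"
```

```text
[-0.029  0.044 -0.02  -0.009 -0.002 -0.004]
the job is handed in; nothing more can be done
None
```

Both empty dispensers are ready for refilling, and I have handed the job in; it reports no verdict. With shut fingertips I pushed each paddle's front to about 80–85 mm, let it spring back, and drew the arm up and away.

- **Pushers:** the last scene and top pictures show both caught on their pins about 60 mm back, like the loaded one. I judged this by eye, not by a measured joint value.
- **Everything else:** the loaded dispenser, its two milk portions, the green-lidded portion, the tin and the jar look unmoved in the last pictures. The stapler and the portion at the right were outside those crops.
- **Force:** the middle pusher ran onto its end stop at about 29 N. The other force readings during the pushes stayed under about 12 N.
- **At hand-in:** the contact force read about zero and the clock about 6.5 s. The arm was clear of everything, though its joints were still settling at up to 0.04 rad/s.

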